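# Hold a box lid at its balance point for fitting the stay

## Task

I want to screw the stay onto this accessory box, so take the turning blank off the closed lid and lay it down on the worktop clear of the box, without dropping it. Then lift the lid by its grab bar, gently, to its balance point, where it would fall neither shut nor open (about 79 degrees open, a little short of upright), and finish there still gripping the bar so the lid stays put. Don't let the lid drop shut or tip over backwards, and leave the short log, the sanding block and the faceplate behind and beside the box alone.

Things in the scene. Friction and masses are not known exactly. Their poses are not given: they have to be found in the camera images.
- lid_hinge (a point): Middle of the lid's hinge line, 60 mm above the worktop on the back edge of the wooden accessory box. Axes are the box's: x level, from the box's front to its back (away from the robot at yaw 0), y along the hinge line, z up. Seen from here, in these axes, the bar's middle is at x = -0.125 cos(a) + 0.047 sin(a), z = 0.125 sin(a) + 0.047 cos(a) for lid angle a; at balance x = +22 mm, z = +132 mm.
- lid (a joint): Opening of the lid, rad: 0 shut (level), grows as its front edge rises, 1.57 upright, stop at 1.9. The lid is a 12 mm wooden board, 154 mm (forward from the hinge) x 204 mm, about 0.4 kg; shut, its top is 72 mm above the worktop. The hinge is almost free: below 1.38 rad (79 degrees, the balance point, always the same) the lid falls shut, above it falls open to the stop.
- lid_bar (a point): Middle of the round steel grab bar on the lid: 12 mm thick, 100 mm long, parallel to the hinge line, on two 9 mm posts 42 mm either side of the middle. Its axis is 35 mm above the lid's top (29 mm clear under it), 125 mm from the hinge line; the lid goes on 29 mm beyond it. Pinch it from above, fingers closing along the box's x; it can turn between the pads as the lid swings.
- box: The wooden accessory box, 150 x 200 mm in plan, 60 mm high without the lid, on 10 mm rubber feet, fixed; the lathe cable may pass under it. Origin at the centre of its underside, 75 mm in front of the hinge line; axes as told at lid_hinge.
- blank_center (a point): Centre of the light square turning blank, 22 x 150 x 22 mm, long along its own y, z up, about 0.1 kg. It starts loose on the closed lid between bar and hinge, parallel to the bar within 20 degrees, its centre 83 mm above the worktop. The worktop left of the box (larger y), e.g. round x = 0.45, y = 0.40, is free; its centre is then 11 mm above the worktop.
- blank: The same blank; origin at the centre of its underside.
- log_short: Short log with bark, 94 x 88 x 105 mm high, standing behind the box to the left; origin at the centre of its underside. Not to be moved.
- sanding_block: Brown sanding block, 52 x 68 x 24 mm, lying to the left behind; origin at the centre of its underside. Not to be moved.
- faceplate: Round brown faceplate of the lathe, 80 mm across, 20 mm high, lying close behind the box; origin at the centre of its underside. Not to be moved.
Mind the look-alikes: they are no part of the job. There is more than one size of the blank; the job needs the larger.

How it is judged:
By the outcome, as a careful person would: the job done as asked, in the order asked, and still so for the second after the job is handed in, while the arm keeps its last pose, push and grip.
It also fails if it takes over 56 s, if anything falls off the work surface, if the arm or the gripper's body presses on something with over 40 N, if the wrist force passes 120 N, or if a joint passes its speed limit or range.

## Robot

A 6-joint arm with a two-finger parallel gripper is mounted at the origin on a cart in front of the work surface, level with it; the furniture and walls round the work are solid. World frame = base frame: x ahead of the robot, y to its left, z up, the work surface at z = 0. Lengths are in m, angles in rad, forces in N, time in s.
With the tool pointing down it reaches from about 0.375 to 0.925 m from the base axis. Payload 5.7 kg.
Tool frame: the origin (TCP) lies midway between the tips of the shut fingers; the grasp point (between the pads) lies 19 mm behind it; z points along the fingers, x is the direction in which the jaws open and shut, and the axes are right-handed (so a half turn about z gives the same grasp; the last joint's range is limited). The gripper opens to 88 mm and grips with 3 to 60 N. Pads are 20 mm wide; open, the fingers measure 115 mm over their backs; the gripper's body (75 mm by 178 mm) begins 61 mm behind the grasp point.
Start: joints at [-1.244, 0.359, 1.51, -0, 1.272, -0.115], TCP at [0.257, -0.542, 0.223] pointing down, gripper open.
Joint ranges: [-2.97, 2.97], [-1.01, 2.36], [0.21, 2.38], [-0.96, 4.11], [0.2, 2.71], [-2.98, 2.98]. Speed limits (rad/s): [2.39, 2.39, 3.14, 3.14, 3.14, 3.14].

## Interface

Orientations are given as a unit quaternion [x, y, z, w].
In Python, from bench import move_ptp, servo_line, goto_joints, move_gripper, sleep, inverse_kinematics, capture, PlanningError, close_job, spot_in, silhouettes, current_clock, current_joint_pos, current_qvel, current_joint_torque, current_position, current_orientation, current_force, current_torque, current_finger_gap gives the robot as it stands. Calls block until the motion is done:
- move_ptp(position, orientation): joint-space move of the TCP to a pose.
- servo_line(position, orientation=None, rate=0.15, contact_N=None): straight line of the TCP; orientation=None keeps the orientation; rate is the mean speed in m/s. With contact_N (N) it stops when the force on the tool has changed by that much, and returns True; else False.
- goto_joints(angles): joint-space move.
- move_gripper(opening): finger opening in m; the grip force is fixed at half the most; returns when the fingers have stopped.
- sleep(seconds).
- inverse_kinematics(position, orientation): joint angles nearest the present ones, or None.
- capture(name): name is "scene" or "top"; returns a dict with "image" (420x560x3 uint8, blue, green, red), "range_z" (420x560 float32, m along the optical axis (not along the pixel's ray), 0 where there is no reading), "intrinsics" (3x3 intrinsics, pixels), "k1" (the pictures are not rectified: a ray, as slopes to the right and down, at radius r is drawn at 1 + k1 r^2 times it, then the intrinsics apply), "R" (3x3) and "t" (3): a world point X has camera coordinates R X + t. Camera axes: x right, y down, z forward; pixel columns grow to the right and rows downward; lengths in m; the calibration is good to about 2 mm. A picture is of the moment at which its call begins.
A pose or a line that the arm cannot do raises PlanningError and nothing moves.
- close_job(): hands the job in, once; it reports no verdict.
Trained networks look in the newest picture that a camera, given by its name, has taken for a name from the list of things; names that differ only in an ending like _2 or _b are one class to them, and where a whole thing is asked for, a point or a joint stands for the part that bears it (a point fixed in the world has none). Each returns a list of dicts, best first, with "conf" (0 to 1); they miss things now and then, are a little off and sometimes report something else, mostly with a low value. They report only what shows in the picture. A call takes as long as a camera call. They do not tell look-alikes from the thing itself.
- spot_in(camera, query): "xy" ([column, row] in pixels, amid what is visible of it).
- silhouettes(camera, query): "region" (420x560 bool, what is visible of it) and "xy" ([column, row] in pixels, amid what is visible of it).
Readings, each from a call of its own:
- current_clock(): time.
- current_joint_pos(): joint angles.
- current_qvel(): joint speeds.
- current_joint_torque(): joint torques, N m.
- current_position(): TCP position.
- current_orientation(): TCP orientation.
- current_force(): force on the tool from outside, world axes, zero at the start.
- current_torque(): the same for the moment, N m.
- current_finger_gap(): finger opening in m.
Only numpy, scipy, OpenCV 4.12 (cv2) and the standard library are available. Lean on these libraries where they do the work, as an engineer would, in place of code of your own. Each camera call takes 0.05 s, during which the arm holds its last target. There are 200 camera calls.

## Working session

There is one attempt and no reset: what is moved stays moved. The work goes in short steps, each a Python script; the robot and the scene stay as the last script left them, time stands still between calls to the robot, and variables do not carry over. Pictures are saved under pics/ and viewed, about 8 in all and at most 12, crops included, and the job is handed in when it is done.

```bash
mkdir -p pics; cat > h.py <<'E'
import numpy as np, cv2
from bench import *
from scipy.spatial.transform import Rotation as Ro
def deproj(c,uv,z):
    K=c["intrinsics"];uv=np.atleast_2d(np.array(uv,float))
    d=(uv-[K[0,2],K[1,2]])/[K[0,0],K[1,1]]
    s=d.copy()
    for _ in range(20): s=d/(1+c["k1"]*(s**2).sum(1,keepdims=True))
    P=np.c_[s,np.ones(len(s))]*np.reshape(z,(-1,1))
    return (P-c["t"])@c["R"]
def cloud(c):
    v,u=np.mgrid[:420,:560]
    return deproj(c,np.c_[u.ravel(),v.ravel()],c["range_z"].ravel()).reshape(420,560,3)
def down(yaw,tilt=0):  # jaw x axis at world yaw; tool z down; 
    R=np.c_[[np.cos(yaw),np.sin(yaw),0],[np.sin(yaw),-np.cos(yaw),0],[0,0,-1]]
    return Ro.from_matrix(R)
E
cat > a.py <<'E'
from h import *
ims=[]
for n in("scene","top"):
    c=capture(n);C=cloud(c);print(n,c["R"].round(2).tolist(),c["t"].round(3),c["k1"])
    cv2.imwrite(f"pics/{n}0.png",c["image"])
    for q in("blank","lid","lid_bar","box","log_short","sanding_block","faceplate"):
        for s in silhouettes(n,q)[:4]:
            m=s["region"]&(c["range_z"]>0);P=C[m]
            if len(P)==0: print(q,"nodepth");continue
            hi=P[P[:,2]>np.percentile(P[:,2],90)-.008]
            r=cv2.minAreaRect(hi[:,:2].astype(np.float32)*1000)
            print(q,round(s["conf"],2),np.round(s["xy"]),m.sum(),"z",np.percentile(P[:,2],[5,50,95]).round(3),"top",np.round(r[0]),np.round(r[1]),round(r[2],1))
print(current_clock(),current_orientation())
E
python3 a.py
```

```text
scene [[-0.51, -0.86, 0.02], [-0.65, 0.38, -0.65], [0.56, -0.35, -0.76]] [0.505 0.339 0.849] -0.11810075537423959
blank 0.85 [312. 299.] 615 z [0.002 0.015 0.018] top [415. 266.] [109.  17.] 73.3
blank 0.64 [365. 176.] 897 z [0.075 0.092 0.095] top [571.  43.] [ 25. 149.] 0.7
lid 0.88 [383. 195.] 4663 z [0.066 0.072 0.107] top [546.  29.] [204. 158.] 77.9
lid_bar 0.78 [383. 191.] 4769 z [0.065 0.072 0.107] top [546.  29.] [205. 158.] 77.9
box 0.83 [378. 199.] 6432 z [0.017 0.071 0.095] top [546.  29.] [205. 158.] 77.9
log_short 0.92 [210. 203.] 2517 z [0.011 0.093 0.106] top [690. 342.] [84. 91.] 20.1
sanding_block 0.95 [166. 261.] 958 z [0.006 0.023 0.026] top [624. 467.] [55. 68.] 3.1
faceplate 0.71 [293. 163.] 802 z [-0.     0.012  0.021] top [753. 112.] [76. 79.] 30.1
top [[0.02, -1.0, 0.0], [-1.0, -0.02, -0.08], [0.08, 0.0, -1.0]] [0.243 0.598 0.899] 0.009316764369212928
blank 0.8 [272. 296.] 367 z [0.012 0.015 0.018] top [415. 265.] [108.  17.] 73.7
blank 0.74 [388. 225.] 784 z [0.09  0.093 0.095] top [571.  42.] [ 21. 148.] 1.3
lid 0.92 [388. 241.] 6537 z [0.069 0.072 0.083] top [546.  28.] [204. 154.] 78.2
lid_bar 0.87 [390. 240.] 6460 z [0.069 0.072 0.076] top [546.  28.] [204. 154.] 78.2
box 0.81 [385. 242.] 6682 z [0.068 0.071 0.076] top [546.  28.] [204. 154.] 78.2
log_short 0.81 [238. 165.] 1695 z [0.031 0.104 0.107] top [688. 342.] [83. 85.] 4.8
sanding_block 0.96 [181. 197.] 813 z [0.002 0.023 0.026] top [624. 466.] [52. 67.] 1.7
faceplate 0.7 [387. 224.] 810 z [0.09  0.093 0.095] top [571.  42.] [ 20. 148.] 1.3
faceplate 0.56 [340. 144.] 995 z [0.008 0.012 0.02 ] top [753. 110.] [77. 77.] 79.0
0.8 [ 8.44854207e-01 -5.34996603e-01 -4.44338895e-05 -3.08231216e-05]
```

```bash
python3 - <<'E'
from h import *
t=cv2.imread("pics/top0.png");cv2.imwrite("pics/top0c.png",cv2.resize(t[100:340,230:480],None,fx=2.4,fy=2.4,interpolation=3))
for n in("scene","top"):
    c=capture(n);P=cloud(c)[c["range_z"]>0]
    m=(abs(P[:,2]-.105)<.006)&(P[:,0]>.4)&(P[:,0]<.62)&(P[:,1]>-.08)&(P[:,1]<.14)
    Q=P[m];print(n,len(Q),Q[:,2].max(),cv2.minAreaRect(Q[:,:2].astype(np.float32)*1000))
    # neighbours behind box / obstacles
    m=(P[:,0]>.6)&(P[:,0]<.9)&(abs(P[:,1])<.3)&(P[:,2]>.12);print(P[m].min(0) if m.any() else None,P[m].max(0) if m.any() else None)
E
```

```text
scene 174 0.11099826034936551 ((498.2017822265625, 39.32538986206055), (102.08043670654297, 12.886112213134766), 78.33612060546875)
[ 0.60002056 -0.21456252  0.12105167] [ 0.89976073 -0.16292785  0.20935612]
top 178 0.11098709157896137 ((499.1083679199219, 38.29926300048828), (99.0728988647461, 11.980746269226074), 78.0606689453125)
[ 0.6000645  -0.28236924  0.12004395] [ 0.899877   -0.16542954  0.21080372]
```

View pics/scene0.png

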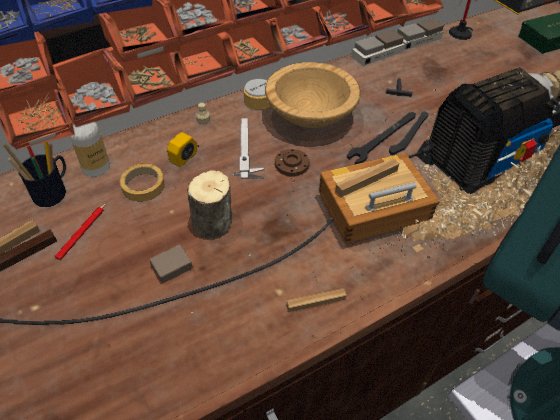

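```bash
sleep 0
```

```text
(no output)
```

View pics/top0c.png

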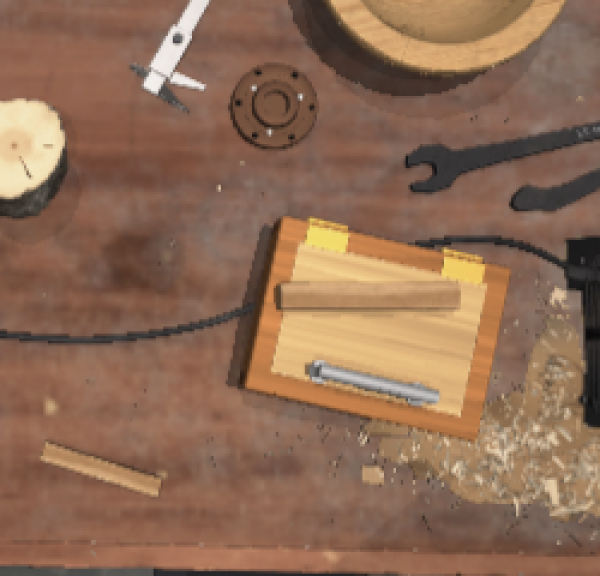

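Candidates for the blank: top (388,225) is 149 mm long with its top at z=0.093, on the lid. Top (272,296) is 108 mm long and lies on the worktop. The enlarged crop confirms that the larger one is on the lid, so that's the one to take. The bar is at (0.499, 0.039) and the box yaw is about -12°. I'll pick the blank now.

```bash
python3 - <<'E'
from h import *
c=capture("top");P=cloud(c)[c["range_z"]>0]
m=(abs(P[:,0]-.45)<.06)&(abs(P[:,1]-.41)<.12);print("place zone",m.sum(),np.percentile(P[m][:,2],[0,5,50,95,100]).round(4))
o=down(.02).as_quat();b=np.array([.571,.0425])
move_gripper(.05)
p=current_position();servo_line([p[0],p[1],.33],rate=.25)
move_ptp([*b,.25],o);print(current_clock(),current_joint_pos().round(2) if hasattr(current_joint_pos(),'round') else current_joint_pos())
servo_line([*b,.12],rate=.2)
print(servo_line([*b,.0765],rate=.05,contact_N=6),current_position(),current_force())
move_gripper(0.0);print("gap",current_finger_gap())
servo_line([*b,.20],rate=.1);print("gap",current_finger_gap(),current_force(),current_clock())
c=capture("scene");cv2.imwrite("pics/s1.png",cv2.resize(c["image"][80:280,230:480],None,fx=2.4,fy=2.4))
E
```

```text
place zone 5892 [-0.0065 -0.0036 -0.0008  0.0023  0.0186]
4.6667 [-0.05  0.3   1.53 -0.    1.31 -0.07]
False [0.57127363 0.04248725 0.07671848] [-0.28403846  0.21460039  1.1212757 ]
gap 0.02227277153386226
gap 0.021965831448734853 [-0.60223976 -0.12887474 -0.59677376] 8.4167
```

View pics/s1.png

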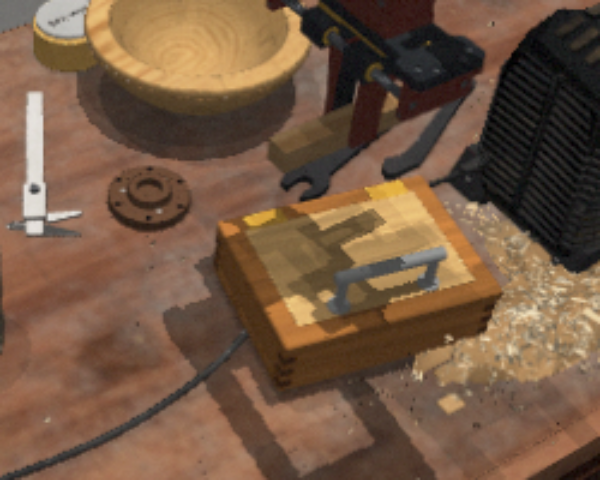

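```bash
python3 - <<'E'
from h import *
o=down(.02).as_quat();b=np.array([.45,.42])
move_ptp([*b,.16],o)
servo_line([*b,.03],rate=.15)
print(servo_line([*b,.0042],rate=.02,contact_N=3),current_position(),current_force(),current_finger_gap())
move_gripper(.05);servo_line([*b,.18],rate=.15)
h=np.deg2rad(-12);ob=down(h).as_quat()
move_gripper(.06)
move_ptp([.4985,.039,.2],ob);print(current_clock())
for n in("scene","top"):
    c=capture(n);C=cloud(c)
    cv2.imwrite(f"pics/{n}2.png",c["image"])
    for s in silhouettes(n,"blank")[:3]:
        P=C[s["region"]&(c["range_z"]>0)];hi=P[P[:,2]>np.percentile(P[:,2],90)-.008]
        print(n,round(s["conf"],2),np.round(s["xy"]),hi[:,2].max(),cv2.minAreaRect(hi[:,:2].astype(np.float32)*1000))
c=capture("scene");P=cloud(c)[c["range_z"]>0]
m=(abs(P[:,2]-.105)<.006)&(abs(P[:,0]-.4985)<.06)&(abs(P[:,1]-.039)<.08)
print(m.sum(),cv2.minAreaRect(P[m][:,:2].astype(np.float32)*1000))
E
```

```text
True [0.44987641 0.41990588 0.00467283] [ 0.52739054 -0.49857694  5.55095894] 0.021320613552421385
15.9333
scene 0.96 [317. 300.] 0.021029267230073527 ((414.81219482421875, 266.0562744140625), (109.96905517578125, 17.786697387695312), 73.7593994140625)
scene 0.85 [234. 323.] 0.026953234356640217 ((451.56964111328125, 419.1027526855469), (25.13031005859375, 149.3555145263672), 1.251699447631836)
top 0.79 [273. 297.] 0.021035992671691605 ((414.7116394042969, 264.6415100097656), (109.01646423339844, 16.697277069091797), 73.53172302246094)
top 0.77 [204. 277.] 0.025885853589744823 ((450.72674560546875, 416.3999328613281), (21.223398208618164, 147.36053466796875), 0.4853151738643646)
176 ((498.9070129394531, 39.463478088378906), (101.17363739013672, 13.052661895751953), 77.54360961914062)
```

View pics/scene2.png

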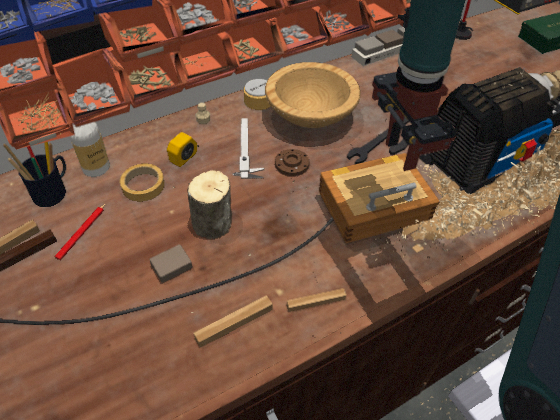

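The blank lies flat at scene (234,323), separate from the small one, and the lid is clear. Next I'll grip the bar and swing the lid along its arc.

```bash
cat > arc.py <<'E'
from h import *
import json
h=np.deg2rad(-12.05);ob=down(h).as_quat();d=np.array([np.cos(h),np.sin(h),0])
def off(a): return (-.125*np.cos(a)+.047*np.sin(a)+.125)*d+np.array([0,0,.125*np.sin(a)+.047*np.cos(a)-.047])
def swing(p0,a0,a1,n,rate):
    for a in np.linspace(a0,a1,n+1)[1:]:
        servo_line(p0+off(a),ob,rate=rate)
        print(round(np.degrees(a),1),np.round(current_force(),1),round(current_finger_gap(),4),round(current_clock(),2))
E
python3 - <<'E'
from arc import *
b=[.4988,.039]
servo_line([*b,.13],ob,rate=.15)
print(servo_line([*b,.088],ob,rate=.04,contact_N=8),current_position(),current_force())
move_gripper(0.);p0=np.array([*b,.088]);print(current_finger_gap(),current_position(),current_force())
json.dump(p0.tolist(),open("p0.json","w"))
swing(p0,0,np.deg2rad(15),3,.03)
c=capture("scene");cv2.imwrite("pics/s3.png",cv2.resize(c["image"][60:260,280:480],None,fx=3,fy=3))
E
```

```text
False [0.49904304 0.03897806 0.08823457] [ 0.0133314  -0.43488159  0.79470691]
0.011394264444800262 [0.49843191 0.03906182 0.08798525] [-1.55534773  1.44093286  1.4395473 ]
5.0 [-2.9  0.6 -3. ] 0.0112 19.36
10.0 [-4.1  1.1 -0.9] 0.0112 19.9
15.0 [-7.2  2.4 -0.2] 0.0109 20.44
```

View pics/s3.png

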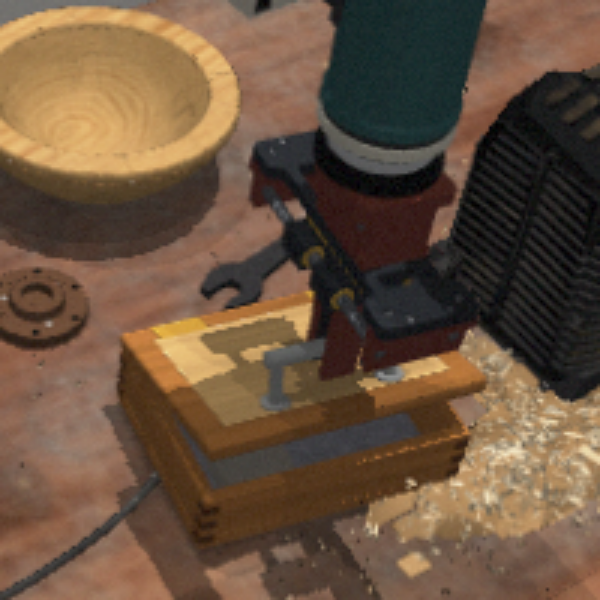

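The bar is held at about 15° with low forces. I'll continue to 70° and then check.

```bash
cat > meas.py <<'E'
from arc import *
def lidang(tag):
    # fit lid plane from silhouette, in box frame
    for n in("scene","top"):
        c=capture(n);C=cloud(c);cv2.imwrite(f"pics/{n}_{tag}.png",c["image"])
        D=(C-np.array([.499,.039,.06])-np.array([*(.125*d[:2]),0]))
        x=D@d;y=D@np.array([-d[1],d[0],0]);z=D[...,2]
        m=(c["range_z"]>0)&(abs(y)<.098)&(np.hypot(x,z)<.158)&(z>.03)&(x<.02)
        if m.sum()<50: print(n,"few",m.sum());continue
        # upright-ish board edge/front face: robust line fit
        L=cv2.fitLine(np.c_[x[m],z[m]].astype(np.float32),cv2.DIST_HUBER,0,.001,.001).ravel()
        print(n,m.sum(),"line angle",np.degrees(np.arctan2(L[1],-L[0]))%180,"pt",L[2:].round(4))
E
python3 - <<'E'
from meas import *
p0=np.array(json.load(open("p0.json")))
swing(p0,np.deg2rad(15),np.deg2rad(70),11,.035)
lidang("70")
E
```

```text
20.0 [-7.3  2.1  2.3] 0.0111 20.98
25.0 [-9.1  3.3  4.9] 0.0112 21.46
30.0 [-11.4   4.3   7.3] 0.0111 21.94
35.0 [-13.5   3.9  12.9] 0.0112 22.43
40.0 [-12.5   4.   15.6] 0.0109 22.91
45.0 [-8.7  1.9 12.2] 0.0111 23.39
50.0 [-5.4  1.9  8.6] 0.011 23.88
55.0 [-3.6  1.4  5.3] 0.0113 24.36
60.0 [-2.8  0.5  7.7] 0.0109 24.84
65.0 [-3.6  1.   7.1] 0.0111 25.32
70.0 [-1.   0.3  4.5] 0.0113 25.81
scene 3118 line angle 73.14788 pt [-0.0341  0.1018]
top 1507 line angle 70.05623 pt [-0.0264  0.1106]
```

```bash
python3 - <<'E'
from meas import *
p0=np.array(json.load(open("p0.json")))
swing(p0,np.deg2rad(70),np.deg2rad(79),3,.025)
sleep(.5);print(current_position(),p0+off(np.deg2rad(79)),current_force(),current_qvel())
lidang("79")
for n in("scene","top"):
    c=capture(n);print(n,"cam",(-c["R"].T@c["t"]).round(3))
    C=cloud(c)-np.array([.499,.039,.06])-np.array([*(.125*d[:2]),0])
    x=C@d;y=C@np.array([-d[1],d[0],0]);z=C[...,2]
    for lo,hi in((-.1,-.075),(.075,.1)):
      for z0 in np.arange(.02,.17,.015):
        m=(c["range_z"]>0)&(y>lo)&(y<hi)&(abs(z-z0)<.0075)&(abs(x)<.07)
        if m.sum()>5: print(lo,z0.round(3),m.sum(),np.percentile(x[m],[5,25,50,75,95]).round(4))
s=cv2.imread("pics/scene_79.png")[40:240,280:480];t=cv2.imread("pics/top_79.png")[100:300,280:480]
cv2.imwrite("pics/m79.png",cv2.resize(np.hstack([s,t]),None,fx=2,fy=2,interpolation=3))
E
```

```text
73.0 [-2.4  0.8  4.7] 0.0114 26.34
76.0 [-2.   1.2  2.6] 0.0113 26.77
79.0 [-0.6  0.7  1.2] 0.0111 27.21
[0.6427092  0.00827372 0.17260101] [0.64284004 0.00825194 0.17267142] [-0.95057877  0.90765214  0.66785799] [ 0.00020191 -0.00021434 -0.00125938  0.00065228 -0.00142635  0.00025386]
scene 3621 line angle 79.895515 pt [-0.0167  0.0956]
top 724 line angle 34.08 pt [-0.0169  0.1468]
scene cam [0.009 0.599 0.856]
-0.1 0.02 39 [-0.0044 -0.0034 -0.002  -0.001  -0.0002]
-0.1 0.035 41 [-0.0079 -0.0064 -0.005  -0.0041 -0.0026]
-0.1 0.05 39 [-0.0102 -0.0091 -0.0081 -0.0071 -0.0053]
-0.1 0.065 42 [-0.0138 -0.013  -0.012  -0.0104 -0.0093]
-0.1 0.08 40 [-0.017  -0.0155 -0.0147 -0.0136 -0.0126]
-0.1 0.095 40 [-0.0197 -0.0184 -0.0173 -0.0162 -0.0153]
-0.1 0.11 49 [-0.0222 -0.0212 -0.0205 -0.0196 -0.0177]
-0.1 0.125 47 [-0.0247 -0.0241 -0.023  -0.022  -0.0211]
-0.1 0.14 50 [-0.0275 -0.0266 -0.0254 -0.0245 -0.0233]
-0.1 0.155 62 [-0.0295 -0.0267 -0.0237 -0.0201 -0.0173]
0.075 0.02 42 [-0.006  -0.0048 -0.0037 -0.0027 -0.0017]
0.075 0.035 51 [-0.0084 -0.0072 -0.0061 -0.0049 -0.0037]
0.075 0.05 46 [-0.011  -0.0099 -0.0088 -0.0078 -0.0063]
0.075 0.065 50 [-0.0141 -0.0132 -0.0124 -0.0114 -0.0092]
0.075 0.08 48 [-0.0168 -0.0157 -0.015  -0.0139 -0.0118]
0.075 0.095 51 [-0.0197 -0.0182 -0.0173 -0.0166 -0.0157]
0.075 0.11 53 [-0.0225 -0.0212 -0.0204 -0.0193 -0.0187]
0.075 0.125 64 [-0.0251 -0.0241 -0.0231 -0.0223 -0.0212]
0.075 0.14 57 [-0.0276 -0.0267 -0.0255 -0.0244 -0.0234]
0.075 0.155 75 [-0.028  -0.0262 -0.0239 -0.0212 -0.018 ]
top cam [0.515 0.255 0.946]
-0.1 0.155 56 [-0.0278 -0.0261 -0.0236 -0.0204 -0.0178]
0.075 0.14 7 [-0.0283 -0.0277 -0.0151 -0.0145 -0.0135]
0.075 0.155 96 [-0.0283 -0.0262 -0.0232 -0.0206 -0.0179]
```

View pics/m79.png

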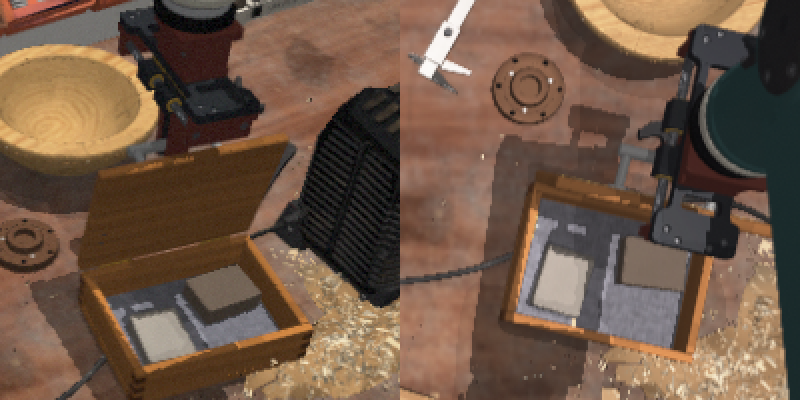

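The lid's underside face fits to 79.0–79.7°, so it is at balance. The bar is gripped (gap 11 mm), forces are about 1 N, and the arm is still. One last check on the bystanders, then I hand in.

```bash
python3 - <<'E'
from h import *
c=capture("scene");C=cloud(c)
for q in("blank","log_short","sanding_block","faceplate"):
    for s in silhouettes("scene",q)[:2]:
        P=C[s["region"]&(c["range_z"]>0)];hi=P[P[:,2]>np.percentile(P[:,2],90)-.008]
        print(q,round(s["conf"],2),np.round(s["xy"]),np.round(cv2.minAreaRect(hi[:,:2].astype(np.float32)*1000)[0]))
print(current_finger_gap(),current_force(),current_clock());close_job()
E
```

```text
blank 0.82 [234. 320.] [452. 419.]
blank 0.56 [318. 301.] [415. 266.]
log_short 0.74 [232. 324.] [452. 419.]
log_short 0.73 [211. 204.] [687. 344.]
sanding_block 0.83 [168. 262.] [623. 467.]
sanding_block 0.42 [229. 324.] [452. 419.]
faceplate 0.96 [293. 165.] [752. 111.]
0.010998636924078715 [-0.74968172  1.61069541  0.52763495] 28.1583
the job is handed in; nothing more can be done
```

The job is done and handed in at 28 s on the robot's clock. The larger blank (149 mm) lies flat on the worktop at about (0.45, 0.42), clear of the box. The lid stands at its balance point with the gripper still holding the bar.

- **Lid angle:** the slope of its underside in the depth image gave about 79.0° at one end and 79.7° at the other, against 79.1° at balance. A cruder line fit to the same camera's view gave 79.9°. The top camera's fit at that angle (34°) was meaningless, because it saw only the lid's edge, so I ignored it.
- **Grip and forces:** the finger gap was 11.0 mm on the 12 mm bar. The tool force was about 2 N at the end and peaked near 20 N during the swing.
- **Log, sanding block and faceplate:** all three measured within 4 mm of where they started, which is about the measuring scatter. In the last check the network also labelled the blank as the log (0.74) and as the sanding block (0.42). I took these as false reports, since both were also found where they started.

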